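# Lock the specimen holder in its clamping station

## Robot

A 7-joint arm with a two-finger parallel gripper is mounted at the origin on the work surface. World frame = base frame: x ahead of the robot, y to its left, z up, the work surface at z = 0. Lengths are in mm, angles in degrees, forces in N, time in s.
With the tool pointing down it reaches from about 350 to 900 mm from the base axis. Payload 19.9 kg.
Tool frame: the origin (TCP) lies on the centre line of the jaws, within the pads' length; the fingertips stand 25 mm ahead of it and the grasp point (between the pads) lies 6 mm ahead of it; z points along the fingers, y is the line along which they close (so a half turn about z gives the same grasp; the last joint's range is limited). The gripper opens to 85 mm and grips with 20 to 120 N. Pads are 22 mm wide; open, the fingers measure 114 mm over their backs; the gripper's body (76 mm by 85 mm) begins 54 mm behind the grasp point. The pads swing forward as they close: fully open they stand 13 mm farther back than shut.
Start: joints at [-76.805, 23.915, -0.59, 92.452, 0.269, 63.638, -3.037], TCP at [167.781, 602.038, 217.66] pointing down, gripper open.
Joint ranges: [-161.28, 161.28], [-22.2, 115.67], [-73.04, 71.86], [3.21, 147.25], [-68.34, 248.33], [10.77, 114.83], [-161.83, 161.83]. Speed limits (degrees/s): [108.29, 108.29, 136.94, 136.94, 172.46, 172.46, 172.46].

## Interface

Orientations are given as a 3x3 rotation matrix whose columns are the frame's x, y, z axes.
In Python, from plant import robot, grab_frame gives the robot as it stands.
- The arm moves only by the tool play_rows, never from a script. Its argument "steps" is a list of rows, each a list of 7 numbers: the closure in counts, from 0 (fully open) to 255 (shut), then the shift along the tool's x, y, z in m, then the turn, a rotation vector about the tool's x, y, z in rad. A call has 1 to 12 rows; each row shifts and turns the commanded pose from where the row before left it, along the tool's axes as they then stand; what a row does not reach is not made up. A row lasts 1/10 s, in which the tool goes at most 50 mm and 8.59 degrees, less where a joint would pass 70% of its speed; a pose out of reach is approached as far as the arm can. A call is refused whole if a number of a shift passes 0.05 or a number of a turn 0.15, either way. A call with a gripper value outside its range is refused whole. The fingers move at their own pace and stop on an object; the grip force is fixed at half the most. Time passes only in rows, so rows that do not move let the fingers close. It gives the time, the measured TCP pose, the force, the opening and the grip force at its end, in the units of the state.
- robot.get_obs(): the state, without advancing time (a new reading comes with each control period).
- grab_frame(name): name is "side" or "top" or "wrist"; returns a dict with "img" (420x560x3 uint8, red, green, blue), "intrinsics" (3x3 intrinsics, pixels), "position" and "orientation" of the camera in the world. Camera axes: x right, y down, z forward; pixel columns grow to the right and rows downward; lengths in mm; the calibration is good to about 2 mm. A picture is of the moment at which its call begins. There is no depth.
- robot.sign_off(): hands the job in; it is judged then, once.
The state is a dict: "time_s": time; "q": joint angles; "joint_vel": joint speeds; "tau": joint torques, N m; "ee_pos": TCP position; "orientation": TCP orientation; "ft_force": force on the tool from outside, world axes, zero at the start; "ft_torque": the same for the moment, N m; "grip_width": finger opening in mm; "finger_force": force on a finger pad.
Only numpy, scipy, OpenCV 4.12 (cv2) and the standard library are available. Lean on these libraries where they do the work, as an engineer would, in place of code of your own. Each camera call takes 0.05 s, during which the arm holds its last target. There are 200 camera calls.

## Task

Lock the round specimen holder in its clamping station: push the upright orange knob along its L-shaped slot, away from the red mark to the corner, then round the corner and along the short leg until it is fully home at the green mark, and leave it there. Only push the knob, do not pull it up, and leave the specimens and everything else on the bench where they stand.

Things in the scene. Friction and masses are not known exactly. Their poses are not given: they have to be found in the camera images.
- station: clamping station fixed to the bench: white base 210 (x) by 300 mm (y), top 30 mm above the bench; origin at the centre of its underside, z up. On its -y half the grey lock plate (x -50 to 60, y -140 to -20 mm, top at 45 mm) has an L-shaped slot 15 mm wide: long leg, 58 mm, along the station's +y; then short leg, 40 mm, along its +x. Red patch at the slot's start, green at its end.
- holder (a point): centre of the top face of the aluminium specimen holder on the station's +y half: disc 130 mm diameter, top 52 mm above the bench; its six black specimens reach 56 mm and its centre boss 64 mm above the bench. Fixed.
- knob_mid (a point): centre of the upright knob, halfway up: orange cylinder, 20 mm diameter, black band near its foot, from 49 to 92 mm above the bench; this point is 70.5 mm above the bench and travels with the knob. Below it a 12 mm pin runs in the slot with 1.5 mm play each side. Friction alone holds it where it is left; each leg takes 2 to 4 N to push.
- slot_start (a point): point on the slot's centre line at the start of the long leg, in the lock plate's top face (45 mm above the bench); the knob's axis is here when joint bolt and joint cross are 0.
- slot_corner (a point): point on the slot's centre line at the corner, same height; the knob's axis is here at bolt = 0.058, cross = 0.
- slot_end (a point): point on the slot's centre line at the end of the short leg, same height; the knob's axis is here when fully home (bolt = 0.058, cross = 0.040).
- bolt (a joint): travel of the knob along the long leg (station's +y), m: 0 at the slot's start, 0.058 at the corner, where it stops. It carries the steel bolt that enters the holder's rim.
- cross (a joint): travel of the knob along the short leg (station's +x), m: 0 in the long leg, 0.040 fully home at the end stop. The slot's walls let it move only when bolt is at the corner.
- lift (a joint): how far the knob is pulled up, m: 0 normally, at most 0.012; a spring holds it down with about 4 to 6 N. Must not be pulled up.
- specimen_a: loose mounted specimen, black resin puck 30 mm diameter, 20 mm high, standing on the station's front ledge (-x side of the lock plate); origin at the centre of its underside. Leave alone.
- specimen_b: the same kind of puck, on the station's rear ledge (+x side of the lock plate); origin at the centre of its underside. Leave alone.
- suspension: white bottle, 60 mm diameter, about 170 mm tall, blue cap, standing on the bench; origin at the centre of its underside. Leave alone.
- paste_jar: clear jar with yellow lid, 64 mm diameter, about 60 mm tall; origin at the centre of its underside. Leave alone.
- beaker: glass beaker, 70 mm diameter, 90 mm tall; origin at the centre of its underside. Leave alone.
- brush: cleaning brush lying on the bench; origin under its middle. Leave alone.
- spare_mould: blue cylinder, 44 mm diameter, 30 mm tall; origin at the centre of its underside. Leave alone.

How it is judged:
By the outcome, as a careful person would: the job done as asked, in the order asked, and still so for the second after the job is handed in, with the robot touching nothing.
It also fails if it takes over 48 s, if anything falls off the work surface, if the arm or the gripper's body presses on something with over 40 N, if the wrist force passes 120 N, or if a joint passes its speed limit or range.

## Working session

There is one attempt and no reset: what is moved stays moved. The work goes in short steps, Python scripts to look and compute and a tool call to move; the robot and the scene stay as the last step left them, time stands still between calls to the robot, and variables do not carry over. Pictures are saved under pics/ and viewed, at most 10 in all, crops included, and the job is handed in when it is done.

Besides the shell and the picture viewer there is one more tool, called as name(argument=value, ...), one argument or row to a line, values as JSON. play_rows: Moves the arm, as the interface text tells. Its arguments: {"type":"object","properties":{"steps":{"type":"array"}},"required":["steps"]}

```bash
mkdir -p pics
cat > h.py <<'E'
import numpy as np,cv2
from plant import robot,grab_frame
def save(n,f):
    cv2.imwrite(f'pics/{f}.png',n['img'][:,:,::-1])
def ray(n,u,v,z):
    K=np.array(n['intrinsics']);R=np.array(n['orientation']);p=np.array(n['position'])
    d=R@np.linalg.solve(K,[u,v,1]);return p+d*(z-p[2])/d[2]
E
python3 - <<'E'
from h import *
ims=[]
for k in('top','side'):
    f=grab_frame(k);save(f,k+'0');print(k,np.round(f['position']),np.round(f['orientation'],2).tolist(),np.round(f['intrinsics']).tolist())
o=robot.get_obs();print(o['ee_pos'],np.round(o['orientation'],3),o['grip_width'],o['time_s'],o['ft_force'])
E
```

```text
top [ 460.   16. 1458.] [[0.0, -1.0, 0.07], [-1.0, -0.0, 0.01], [-0.01, -0.07, -1.0]] [[492.0, 0.0, 282.0], [0.0, 492.0, 204.0], [0.0, 0.0, 1.0]]
side [ 478. -835. 1078.] [[0.99, -0.11, 0.07], [-0.12, -0.75, 0.66], [-0.02, -0.66, -0.75]] [[485.0, 0.0, 280.0], [0.0, 485.0, 210.0], [0.0, 0.0, 1.0]]
[167.69480897 601.72939953 217.12476793] [[-0.963  0.268 -0.   ]
 [ 0.268  0.963 -0.001]
 [-0.    -0.001 -1.   ]] 85.24208548948504 0.1 [ 0.41603339 -0.0687937  -0.16138408]
```

View pics/top0.png

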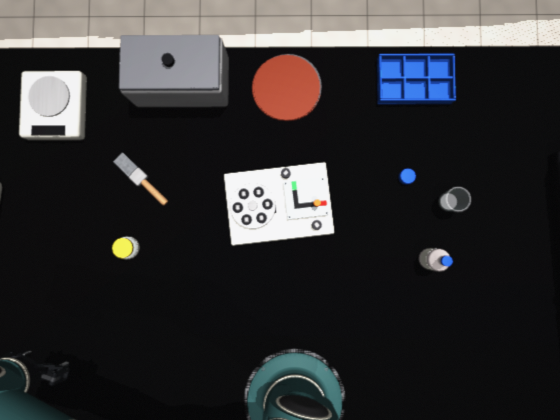

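View pics/side0.png

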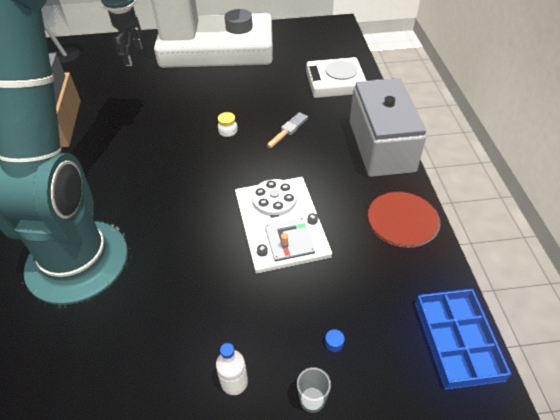

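The top view shows the station at about (278,204), turned a few degrees, with the knob at (317,203) near the red patch and the green patch at (294,185). The side view agrees. Next I'll measure these positions.

```bash
cat > m.py <<'E'
from h import *
def station():
    f=grab_frame('top');im=f['img'];h=cv2.cvtColor(im,cv2.COLOR_RGB2HSV)
    w=((h[:,:,2]>60)).astype(np.uint8); w[:, :200]=0; w[:,360:]=0; w[:140]=0; w[260:]=0
    w=cv2.morphologyEx(w,cv2.MORPH_OPEN,np.ones((3,3)))
    c=max(cv2.findContours(w,0,2)[0],key=cv2.contourArea)
    pts=np.array([ray(f,u,v,30)[:2] for u,v in cv2.convexHull(c)[:,0]],np.float32)
    return f,h,cv2.minAreaRect(pts)
def cents(f,h,box,zs):
    r={}
    for n,lo,hi,s in(('orange',7,20,130),('red',0,5,150),('green',45,80,100)):
        m=((h[:,:,0]>=lo)&(h[:,:,0]<=hi)&(h[:,:,1]>s)&(h[:,:,2]>80)).astype(np.uint8)
        x0,x1,y0,y1=box;q=np.zeros_like(m);q[y0:y1,x0:x1]=m[y0:y1,x0:x1]
        v,u=np.nonzero(q)
        if len(u): r[n]=(len(u),u.mean().round(1),v.mean().round(1),(u.min(),u.max(),v.min(),v.max()),ray(f,u.mean(),v.mean(),zs[n]).round(1))
    return r
E
python3 - <<'E'
from m import *
f,h,r=station();print(r,cv2.boxPoints(r).round(1).tolist())
print(cents(f,h,(270,340,160,240),dict(orange=85,red=45,green=45)))
s=grab_frame('side');hs=cv2.cvtColor(s['img'],cv2.COLOR_RGB2HSV)
print(cents(s,hs,(235,335,210,270),dict(orange=70.5,red=45,green=45)))
a=cv2.resize(f['img'][155:250,215:345],(780,570),interpolation=2)
cv2.imwrite('pics/c1.png',a[:,:,::-1])
E
```

```text
((569.05517578125, 48.13117980957031), (214.05174255371094, 304.2808837890625), 6.679203510284424) [[445.1000061035156, 186.8000030517578], [480.5, -115.4000015258789], [693.0999755859375, -90.5], [657.7000122070312, 211.6999969482422]]
{'orange': (40, np.float64(316.7), np.float64(202.8), (np.int64(313), np.int64(320), np.int64(200), np.int64(206)), array([565.2, -59.9,  85. ])), 'red': (20, np.float64(323.0), np.float64(202.5), (np.int64(321), np.int64(325), np.int64(201), np.int64(204)), array([569.3, -80.3,  45. ])), 'green': (31, np.float64(293.6), np.float64(185.4), (np.int64(292), np.int64(295), np.int64(182), np.int64(190)), array([618.7,   4.3,  45. ]))}
{'orange': (1, np.float64(286.0), np.float64(238.0), (np.int64(286), np.int64(286), np.int64(238), np.int64(238)), array([571.1, -55.5,  70.5])), 'green': (11, np.float64(301.1), np.float64(225.3), (np.int64(298), np.int64(304), np.int64(224), np.int64(226)), array([620.4,   2.4,  45. ]))}
```

View pics/c1.png

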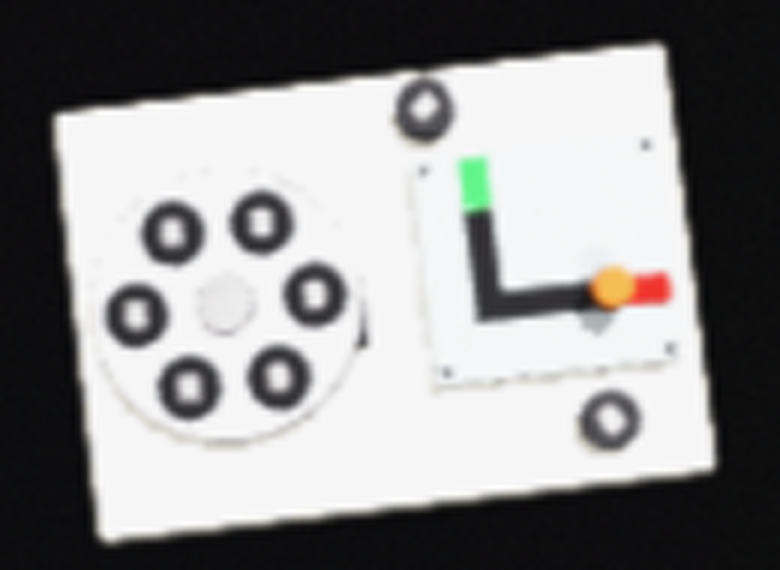

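The crop shows the knob at the slot's start beside the red patch, the corner at crop (488,305), and the green patch at (475,185). The station is yawed +6.7° with its centre at (569,48). I'll turn the tool so its y follows the station's y, shut the fingers and move behind the knob (on the station's -y side), staying high.

play_rows(
  steps=[
    [255,0,0,0,0,0,-0.097],
    [255,0,0,0,0,0,-0.097],
    [255,0,0,0,0,0,-0.097],
    [255,0,0,0,0,0,-0.097],
    [255,-0.0167,-0.04,0,0,0,0],
    [255,-0.0167,-0.04,0,0,0,0],
    [255,-0.0167,-0.04,0,0,0,0],
    [255,-0.0167,-0.04,0,0,0,0],
    [255,-0.0167,-0.04,0,0,0,0],
    [255,-0.0167,-0.04,0,0,0,0],
    [255,-0.0167,-0.04,0,0,0,0],
    [255,-0.0167,-0.04,0,0,0,0],
  ],
)

```text
time_s: 1.4
ee_pos: [338.1, 298.0, 217.8]
orientation: [[-0.993, -0.116, 0.0], [-0.116, 0.993, 0.0], [-0.0, 0.0, -1.0]]
ft_force: [1.4, 0.1, 0.4]
grip_width: -0.1
finger_force: 0.0
```

play_rows(
  steps=[
    [255,-0.0167,-0.04,0,0,0,0],
    [255,-0.0167,-0.04,0,0,0,0],
    [255,-0.0167,-0.04,0,0,0,0],
    [255,-0.0167,-0.04,0,0,0,0],
    [255,-0.0167,-0.04,0,0,0,0],
    [255,-0.0167,-0.04,0,0,0,0],
    [255,-0.0167,-0.04,0,0,0,0],
    [255,-0.0167,-0.04,0,0,0,0],
    [255,-0.0167,-0.04,0,0,0,0],
    [255,-0.0167,-0.04,0,0,0,0],
    [255,-0.0167,-0.04,0,0,0,0],
    [255,0,0,0,0,0,0],
  ],
)

```text
time_s: 2.6
ee_pos: [572.0, -121.5, 217.4]
orientation: [[-0.994, -0.11, -0.0], [-0.11, 0.994, -0.003], [0.0, -0.003, -1.0]]
ft_force: [-1.1, 0.8, -0.2]
grip_width: -0.2
finger_force: 0.0
```

Now a look from the wrist camera.

Run:
```python
from m import *
w=grab_frame('wrist');save(w,'w1')
print(w['position'],np.round(w['orientation'],3).tolist(),w['intrinsics'])
o=robot.get_obs();print(o['ee_pos'],np.round(o['orientation'],3).tolist())
h=cv2.cvtColor(w['img'],cv2.COLOR_RGB2HSV)
print(cents(w,h,(0,560,0,420),dict(orange=70.5,red=45,green=45)))
```

```text
[ 490.87579355 -129.36357922  372.93262839] [[-0.11, 0.943, 0.315], [0.994, 0.105, 0.033], [-0.002, 0.317, -0.948]] [[317.15241271   0.         275.9069405 ]
 [  0.         317.15241271 207.00501658]
 [  0.           0.           1.        ]]
[ 571.25312972 -118.75848485  217.19221329] [[-0.994, -0.112, -0.001], [-0.112, 0.994, -0.001], [0.001, -0.001, -1.0]]
{'orange': (596, np.float64(344.6), np.float64(217.7), (np.int64(326), np.int64(386), np.int64(176), np.int64(371)), array([595. , -48.3,  70.5])), 'red': (268, np.float64(316.0), np.float64(186.0), (np.int64(305), np.int64(387), np.int64(176), np.int64(370)), array([571.7, -78.1,  45. ])), 'green': (271, np.float64(381.5), np.float64(234.3), (np.int64(374), np.int64(389), np.int64(224), np.int64(244)), array([618.9,   3.2,  45. ]))}
```

View pics/w1.png

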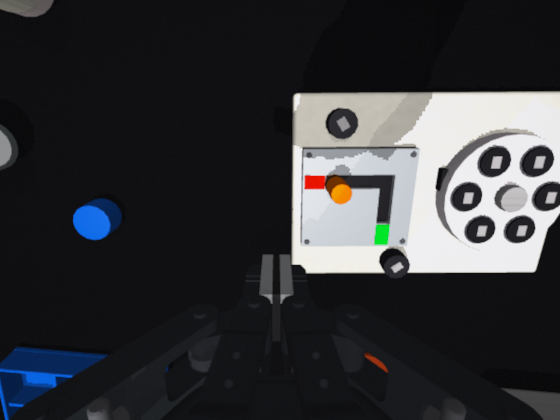

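The wrist view shows the knob's top at (341,191), its foot at about (332,182), the slot corner at (387,182), the slot end at (383,224) and the closed fingertips at (277,258). I'll cast rays through these pixels.

Run:
```python
from m import *
w=grab_frame('wrist');t=np.array([569,48.])
h=cv2.cvtColor(w['img'],cv2.COLOR_RGB2HSV)
a=np.radians(6.68);R=np.array([[np.cos(a),-np.sin(a)],[np.sin(a),np.cos(a)]])
for n,u,v,z in(('knobtop',341,191,92),('corner',387,182,45),('end',382.5,224,45),('start~red end',325,182,45),('red left',305,182,45),('spA',342,123,50),('spB',396,264,50),('basecornerfar',293,94,30),('basecornernear',293,272,30)):
    p=ray(w,u,v,z)[:2];print(n,p.round(1),(R.T@(p-t)).round(1))
```

```text
knobtop [561.3 -59.1] [ -20.1 -105.5]
corner [557.9  -1. ] [-16.7 -47.4]
end [605.4   4.7] [ 31.1 -47.3]
start~red end [565.3 -66.4] [ -17.  -113.2]
red left [567.7 -87.5] [ -17.1 -134.4]
spA [503.3 -60.2] [-77.9 -99.8]
spB [650.   28.6] [ 78.2 -28.7]
basecornerfar [ 481.4 -110.7] [-105.4 -147.5]
basecornernear [684.8 -84.3] [  99.6 -144.9]
```

The slot line lies at station x ≈ -17 and the TCP is already in line behind the knob. I'll lower the tool off the station's edge and check the fingertip height from the side.

play_rows(
  steps=[
    [255,0,0,0.03,0,0,0],
    [255,0,0,0.03,0,0,0],
    [255,0,0,0.03,0,0,0],
    [255,0,0,0.032,0,0,0],
    [255,0,0,0,0,0,0],
    [255,0,0,0,0,0,0],
  ],
)

```text
time_s: 3.3
ee_pos: [571.1, -115.4, 96.5]
orientation: [[-0.993, -0.117, -0.0], [-0.117, 0.993, 0.0], [0.0, 0.0, -1.0]]
ft_force: [-0.1, 0.5, 1.1]
grip_width: -0.1
finger_force: 0.0
```

Run:
```python
from m import *
s=grab_frame('side');w=grab_frame('wrist')
a=cv2.resize(s['img'][170:310,220:350],(557,600),interpolation=2)
cv2.imwrite('pics/c2.png',a[:,:,::-1]);cv2.imwrite('pics/w2.png',w['img'][:,:,::-1])
K,Rm,p=[np.array(s[k]) for k in('intrinsics','orientation','position')]
o=robot.get_obs();print(o['ee_pos'],o['ft_force'])
for z in(0,25,38):
    q=K@(Rm.T@(np.array(o['ee_pos'])-[0,0,z]-p));q=q[:2]/q[2];print(z,q,(q-[220,170])*4.286)
```

```text
[ 571.93712714 -115.78348664   97.58167347] [-0.09766523 -0.43794285  0.35092829]
0 [289.38923077 250.13734273] [297.40224309 343.46865092]
25 [289.43197186 256.00411897] [297.5854314  368.61365393]
38 [289.45368651 258.9847399 ] [297.67850039 381.38859522]
```

View pics/c2.png

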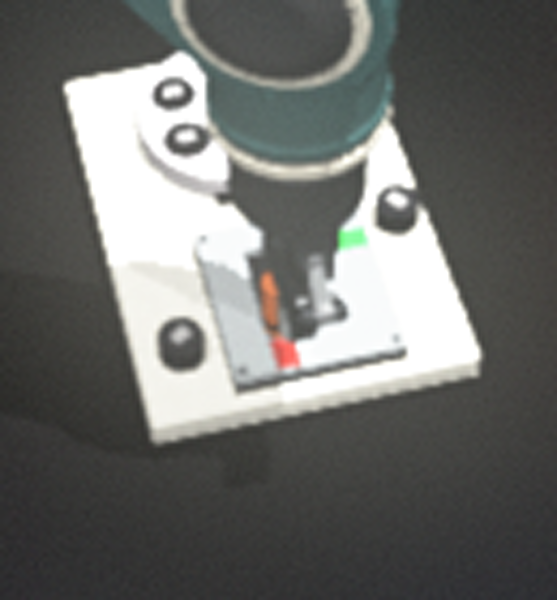

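View pics/w2.png

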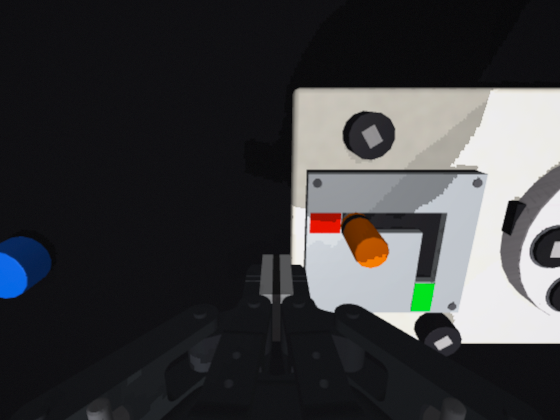

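The side crop shows the knob at (270,300) still at the start and the fingers ending near (305,330). Both views put the tips higher than expected, but black on black could hide part of them, so I'll brighten them.

Run:
```python
import cv2,numpy as np
w=cv2.imread('pics/w2.png')[170:340,200:360];s=cv2.imread('pics/c2.png')[180:480,180:460]
g=lambda a:(255*(a/255.)**.4).astype(np.uint8)
a=np.hstack([cv2.resize(g(w),(400,425)),cv2.resize(g(s),(397,425))]);cv2.imwrite('pics/e.png',a)
```

```text
(no output)
```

View pics/e.png

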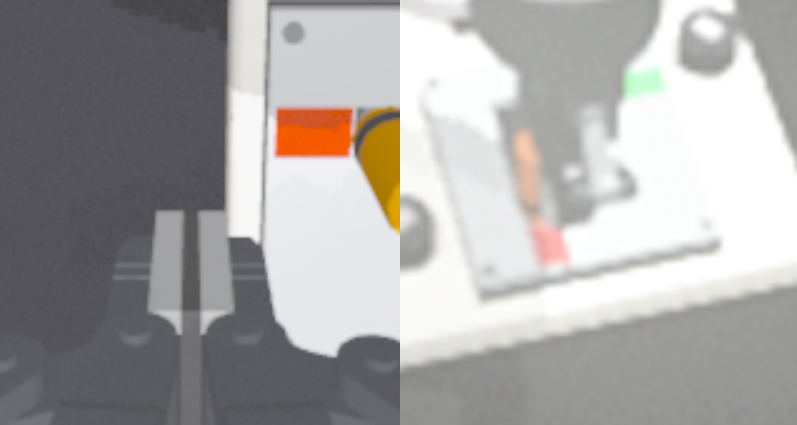

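The pads appear about 10–20 mm higher than the stated tip offset. The current height is safe either way, so I'll advance slowly along the station's +y and see whether the knob is contacted.

play_rows(
  steps=[
    [255,0,0.008,0,0,0,0],
    [255,0,0.008,0,0,0,0],
    [255,0,0.008,0,0,0,0],
    [255,0,0.005,0,0,0,0],
    [255,0,0.005,0,0,0,0],
    [255,0,0.005,0,0,0,0],
    [255,0,0.005,0,0,0,0],
    [255,0,0,0,0,0,0],
  ],
)

```text
time_s: 4.2
ee_pos: [565.9, -71.6, 95.7]
orientation: [[-0.993, -0.117, -0.0], [-0.117, 0.993, 0.0], [0.0, 0.0, -1.0]]
ft_force: [0.1, -0.6, 0.1]
grip_width: 0.0
finger_force: 0.0
```

Run:
```python
from m import *
w=grab_frame('wrist');save(w,'w3')
h=cv2.cvtColor(w['img'],cv2.COLOR_RGB2HSV)
print(cents(w,h,(250,560,150,330),dict(orange=92,red=45,green=45)))
o=robot.get_obs();print(o['ee_pos'],o['ft_force'],o['time_s'])
```

```text
{'orange': (1203, np.float64(292.8), np.float64(241.6), (np.int64(276), np.int64(310), np.int64(215), np.int64(267)), array([556.6, -62.6,  92. ])), 'red': (518, np.float64(262.9), np.float64(224.0), (np.int64(250), np.int64(277), np.int64(215), np.int64(234)), array([566.9, -79.8,  45. ])), 'green': (479, np.float64(365.3), np.float64(296.7), (np.int64(354), np.int64(375), np.int64(285), np.int64(313)), array([616.6,   3.3,  45. ]))}
[565.96331185 -72.09381189  95.71810991] [ 0.1936912  -0.41131872  0.64866147] 4.25
```

View pics/w3.png

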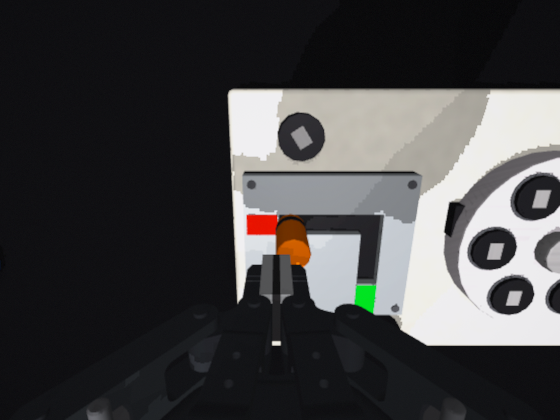

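The fingers passed above the knob, partly covering it at about (280,262), with no force. So the tips were above 92 mm. I'll back off, go down 38 mm (tips then at least 54 mm, clear of the plate and specimens) and push.

play_rows(
  steps=[
    [255,0,-0.015,0,0,0,0],
    [255,0,-0.015,0,0,0,0],
    [255,0,-0.015,0,0,0,0],
    [255,0,0,0.019,0,0,0],
    [255,0,0,0.019,0,0,0],
    [255,0,0,0,0,0,0],
    [255,0,0.008,0,0,0,0],
    [255,0,0.008,0,0,0,0],
    [255,0,0.004,0,0,0,0],
    [255,0,0.004,0,0,0,0],
    [255,0,0.004,0,0,0,0],
  ],
)

```text
time_s: 5.35
ee_pos: [568.1, -88.7, 58.1]
orientation: [[-0.993, -0.116, 0.001], [-0.116, 0.993, -0.0], [-0.001, -0.0, -1.0]]
ft_force: [-0.6, 0.6, 0.1]
grip_width: -0.2
finger_force: 0.0
```

play_rows(
  steps=[
    [255,0,0.004,0,0,0,0],
    [255,0,0.004,0,0,0,0],
    [255,0,0.004,0,0,0,0],
    [255,0,0.004,0,0,0,0],
    [255,0,0,0,0,0,0],
  ],
)

```text
time_s: 5.85
ee_pos: [566.1, -72.7, 57.7]
orientation: [[-0.993, -0.117, -0.0], [-0.117, 0.993, 0.0], [-0.0, 0.0, -1.0]]
ft_force: [-0.5, -0.4, 0.4]
grip_width: 0.3
finger_force: 0.1
```

```bash
cat > k.py <<'E'
from m import *
w=grab_frame('wrist')
h=cv2.cvtColor(w['img'],cv2.COLOR_RGB2HSV)
t=np.array([569,48.]);a=np.radians(6.68);R=np.array([[np.cos(a),-np.sin(a)],[np.sin(a),np.cos(a)]])
st=lambda p:(R.T@(np.array(p)[:2]-t)).round(1)
for k,z in (('wrist',50),('top',92)):
    f=grab_frame(k);h=cv2.cvtColor(f['img'],cv2.COLOR_RGB2HSV)
    box=(250,560,100,400) if k=='wrist' else (270,340,160,240)
    for n,v in cents(f,h,box,dict(orange=z,red=45,green=45)).items(): print(k,n,v[0],v[3] and tuple(map(int,v[3])),st(v[4]))
    save(f,'k_'+k)
o=robot.get_obs();print(o['ee_pos'],st(o['ee_pos']),o['ft_force'],o['time_s'])
E
python3 k.py
```

```text
wrist orange 2322 (303, 350, 237, 312) [ -0.7 -89.9]
wrist red 561 (250, 279, 238, 259) [ -17.5 -126.4]
wrist green 76 (382, 395, 318, 326) [ 33.9 -46.4]
top green 34 (292, 296, 182, 190) [ 43.6 -49.5]
[565.94413702 -73.17406125  57.60718851] [ -17.1 -120. ] [0.38955121 0.02448314 1.05888991] 6.0
```

The knob has moved off the red patch by about 12 mm, with contact 26 mm ahead of the TCP. The corner therefore needs about 45 mm more, and I'll keep pushing.

play_rows(
  steps=[
    [255,0,0.004,0,0,0,0],
    [255,0,0.004,0,0,0,0],
    [255,0,0.004,0,0,0,0],
    [255,0,0.004,0,0,0,0],
    [255,0,0.004,0,0,0,0],
    [255,0,0.004,0,0,0,0],
    [255,0,0.004,0,0,0,0],
    [255,0,0.004,0,0,0,0],
    [255,0,0.003,0,0,0,0],
    [255,0,0.002,0,0,0,0],
    [255,0,0,0,0,0,0],
  ],
)

```text
time_s: 7.1
ee_pos: [561.8, -36.2, 57.7]
orientation: [[-0.993, -0.116, -0.0], [-0.116, 0.993, 0.0], [0.0, 0.0, -1.0]]
ft_force: [0.3, 0.3, 0.3]
grip_width: 0.2
finger_force: 0.1
```

```bash
python3 k.py
```

```text
wrist orange 2322 (303, 350, 237, 311) [ -0.6 -53.1]
[561.92487031 -36.4311208   57.79404791] [-16.8 -83. ] [-0.46035138  0.36181738 -0.30693703] 7.25
```

View pics/k_wrist.png

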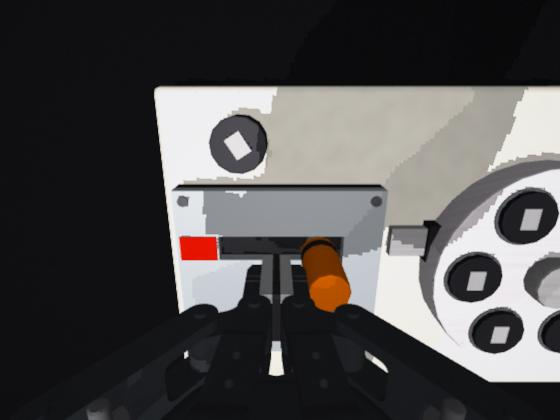

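The knob stands at (325,275) against the fingers, with the slot's corner wall at u≈343, a few millimetres to go. I'll take small steps until the force rises.

play_rows(
  steps=[
    [255,0,0.002,0,0,0,0],
    [255,0,0.002,0,0,0,0],
    [255,0,0.002,0,0,0,0],
  ],
)

```text
time_s: 7.55
ee_pos: [561.2, -30.7, 57.8]
orientation: [[-0.993, -0.116, 0.0], [-0.116, 0.993, -0.0], [-0.0, -0.0, -1.0]]
ft_force: [1.0, -2.2, 0.1]
grip_width: -0.1
finger_force: 1.1
```

play_rows(
  steps=[
    [255,0,0.001,0,0,0,0],
    [255,0,0.001,0,0,0,0],
  ],
)

```text
time_s: 7.75
ee_pos: [560.9, -28.6, 57.8]
orientation: [[-0.993, -0.116, 0.0], [-0.116, 0.993, -0.0], [-0.0, -0.0, -1.0]]
ft_force: [-0.6, -1.2, 0.5]
grip_width: -0.0
finger_force: 1.0
```

play_rows(
  steps=[
    [255,0,0.001,0,0,0,0],
  ],
)

```text
time_s: 7.85
ee_pos: [560.8, -27.7, 57.8]
orientation: [[-0.993, -0.116, 0.0], [-0.116, 0.993, -0.0], [-0.0, -0.0, -1.0]]
ft_force: [0.8, -5.2, 1.2]
grip_width: 0.2
finger_force: 2.4
```

play_rows(
  steps=[
    [255,0,0.001,0,0,0,0],
  ],
)

```text
time_s: 7.95
ee_pos: [560.8, -27.3, 57.8]
orientation: [[-0.993, -0.115, 0.0], [-0.115, 0.993, -0.001], [-0.0, -0.001, -1.0]]
ft_force: [1.7, -8.2, 2.4]
grip_width: 0.3
finger_force: 4.2
```

The force rose to 8 N, so the knob is at the corner stop. I'll back off, rise 20 mm to clear specimen_a, go round to the knob's -x side and come down again.

play_rows(
  steps=[
    [255,0,-0.01,0,0,0,0],
    [255,0,-0.01,0,0,0,0],
    [255,0,0,-0.02,0,0,0],
    [255,0.022,0,0,0,0,0],
    [255,0.022,0,0,0,0,0],
    [255,0,0.022,0,0,0,0],
    [255,0,0.022,0,0,0,0],
    [255,0,0,0.02,0,0,0],
    [255,0,0,0,0,0,0],
  ],
)

```text
time_s: 8.85
ee_pos: [513.0, -8.0, 56.3]
orientation: [[-0.993, -0.116, -0.003], [-0.116, 0.993, -0.0], [0.003, 0.0, -1.0]]
ft_force: [0.5, -0.5, 0.3]
grip_width: -0.0
finger_force: 0.0
```

```bash
python3 k.py
```

```text
wrist orange 401 (268, 283, 341, 375) [ 15.3 -49.2]
top green 35 (292, 296, 182, 190) [ 43.3 -49.4]
[514.28223774  -8.87075675  58.12737747] [-61.  -50.1] [-0.11343415 -0.09565101  0.04757952] 9.0
```

View pics/k_wrist.png

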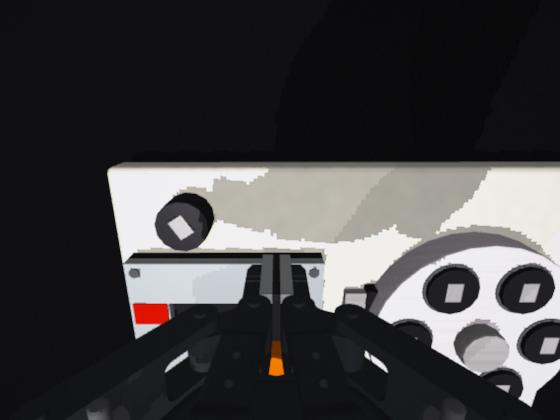

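The fingers are centred on the knob in y: its orange shows in the gap at u 268–283 against a finger centre of 277. Now I'll push along the station's +x (tool -x).

play_rows(
  steps=[
    [255,-0.006,0,0,0,0,0],
    [255,-0.006,0,0,0,0,0],
    [255,-0.003,0,0,0,0,0],
    [255,-0.003,0,0,0,0,0],
    [255,-0.003,0,0,0,0,0],
    [255,-0.003,0,0,0,0,0],
    [255,-0.002,0,0,0,0,0],
    [255,-0.002,0,0,0,0,0],
  ],
)

```text
time_s: 9.8
ee_pos: [541.9, -4.7, 57.7]
orientation: [[-0.993, -0.116, -0.0], [-0.116, 0.993, -0.0], [0.0, -0.0, -1.0]]
ft_force: [-2.8, -0.7, 2.0]
grip_width: 0.3
finger_force: 1.1
```

play_rows(
  steps=[
    [255,-0.003,0,0,0,0,0],
    [255,-0.003,0,0,0,0,0],
    [255,-0.003,0,0,0,0,0],
    [255,-0.003,0,0,0,0,0],
  ],
)

```text
time_s: 10.2
ee_pos: [554.1, -3.3, 57.7]
orientation: [[-0.993, -0.116, -0.0], [-0.116, 0.993, -0.0], [0.0, -0.0, -1.0]]
ft_force: [-2.4, 0.1, 1.3]
grip_width: -0.2
finger_force: 1.1
```

play_rows(
  steps=[
    [255,-0.003,0,0,0,0,0],
    [255,-0.003,0,0,0,0,0],
    [255,-0.003,0,0,0,0,0],
    [255,-0.003,0,0,0,0,0],
  ],
)

```text
time_s: 10.6
ee_pos: [566.0, -1.9, 57.7]
orientation: [[-0.993, -0.116, -0.0], [-0.116, 0.993, -0.0], [0.0, -0.0, -1.0]]
ft_force: [-1.8, -0.3, 0.9]
grip_width: -0.1
finger_force: 1.1
```

```bash
python3 k.py
```

```text
wrist orange 57 (271, 280, 341, 347) [ 56.2 -48.6]
top red 6 (324, 325, 201, 204) [ -16.1 -132.1]
[566.13635016  -1.89046821  57.70293931] [ -8.6 -49.2] [ 0.15912725 -0.01030818 -0.62220536] 10.75
```

It is sliding at about 2.5 N. About 10 mm is left to the end stop.

play_rows(
  steps=[
    [255,-0.003,0,0,0,0,0],
    [255,-0.002,0,0,0,0,0],
    [255,-0.002,0,0,0,0,0],
  ],
)

```text
time_s: 11.05
ee_pos: [572.8, -1.1, 57.7]
orientation: [[-0.993, -0.116, -0.0], [-0.116, 0.993, -0.0], [0.0, -0.0, -1.0]]
ft_force: [-2.2, -0.1, 0.3]
grip_width: -0.1
finger_force: 1.1
```

play_rows(
  steps=[
    [255,-0.001,0,0,0,0,0],
    [255,-0.001,0,0,0,0,0],
  ],
)

```text
time_s: 11.25
ee_pos: [574.8, -0.8, 57.7]
orientation: [[-0.993, -0.116, -0.0], [-0.116, 0.993, -0.0], [0.0, -0.0, -1.0]]
ft_force: [-3.0, -0.4, 0.3]
grip_width: -0.0
finger_force: 1.0
```

play_rows(
  steps=[
    [255,-0.001,0,0,0,0,0],
  ],
)

```text
time_s: 11.35
ee_pos: [575.8, -0.7, 57.7]
orientation: [[-0.993, -0.116, -0.0], [-0.116, 0.993, -0.0], [0.0, -0.0, -1.0]]
ft_force: [-2.8, -0.7, 0.3]
grip_width: 0.0
finger_force: 1.0
```

play_rows(
  steps=[
    [255,-0.001,0,0,0,0,0],
  ],
)

```text
time_s: 11.45
ee_pos: [576.7, -0.6, 57.7]
orientation: [[-0.993, -0.116, -0.0], [-0.116, 0.993, -0.0], [0.0, -0.0, -1.0]]
ft_force: [-1.7, 0.4, 1.1]
grip_width: -0.1
finger_force: 1.0
```

play_rows(
  steps=[
    [255,-0.001,0,0,0,0,0],
  ],
)

```text
time_s: 11.55
ee_pos: [577.7, -0.5, 57.7]
orientation: [[-0.993, -0.116, -0.0], [-0.116, 0.993, -0.0], [0.0, -0.0, -1.0]]
ft_force: [-4.5, -1.0, 2.4]
grip_width: -0.1
finger_force: 2.6
```

play_rows(
  steps=[
    [255,-0.001,0,0,0,0,0],
  ],
)

```text
time_s: 11.65
ee_pos: [578.0, -0.5, 57.6]
orientation: [[-0.993, -0.116, -0.002], [-0.116, 0.993, -0.0], [0.002, 0.0, -1.0]]
ft_force: [-10.2, -1.1, 7.8]
grip_width: -0.1
finger_force: 5.4
```

play_rows(
  steps=[
    [255,-0.001,0,0,0,0,0],
  ],
)

```text
time_s: 11.75
ee_pos: [578.4, -0.5, 57.5]
orientation: [[-0.993, -0.116, -0.003], [-0.116, 0.993, -0.0], [0.003, 0.0, -1.0]]
ft_force: [-15.9, -2.3, 12.1]
grip_width: -0.0
finger_force: 8.0
```

The end stop is reached at about 16 N. I'll back straight off, rise, retreat and check.

play_rows(
  steps=[
    [255,0.005,0,0,0,0,0],
    [255,0.01,0,0,0,0,0],
    [255,0.02,0,0,0,0,0],
    [255,0,0,-0.04,0,0,0],
    [255,0,0,-0.04,0,0,0],
    [255,0,0,-0.04,0,0,0],
    [255,0.03,-0.03,-0.03,0,0,0],
    [255,0.03,-0.04,0,0,0,0],
    [255,0.03,-0.04,0,0,0,0],
    [255,0,-0.04,0,0,0,0],
    [255,0,-0.04,0,0,0,0],
    [255,0,0,0,0,0,0],
  ],
)

```text
time_s: 12.95
ee_pos: [477.8, -207.1, 207.0]
orientation: [[-0.994, -0.11, 0.001], [-0.11, 0.994, -0.002], [-0.001, -0.002, -1.0]]
ft_force: [0.1, 0.7, -0.1]
grip_width: 0.0
finger_force: 0.0
```

```bash
python3 k.py
python3 - <<'E'
from m import *
f,h,r=station();print(r)
s=grab_frame('side');hs=cv2.cvtColor(s['img'],cv2.COLOR_RGB2HSV)
for k,im,hh,zz in(('top',f,h,50),('side',s,hs,50)):
    v=hh[:,:,2].copy();box=(270,340,160,240) if k=='top' else (235,335,180,270)
    m=np.zeros_like(v);x0,x1,y0,y1=box;m[y0:y1,x0:x1]=(v[y0:y1,x0:x1]<75)*255
    n,_,st,c=cv2.connectedComponentsWithStats(m)
    for i in range(1,n):
        if 30<st[i,4]<400: print(k,st[i],ray(im,*c[i],zz).round(0))
    print(k,cents(im,hh,box,dict(orange=75,red=45,green=45)))
E
```

```text
wrist orange 663 (432, 468, 298, 337) [ 43.2 -34. ]
wrist red 212 (366, 384, 267, 278) [ -16.4 -127.7]
wrist green 150 (428, 441, 309, 325) [ 46.7 -51.8]
top orange 33 (292, 297, 188, 194) [ 22.6 -48.8]
top red 23 (320, 325, 201, 204) [ -14.7 -126.3]
top green 22 (292, 295, 182, 187) [ 47.7 -49.1]
[ 478.29770691 -201.69865534  206.38917888] [-119.1 -237.5] [0.550794   0.44502264 0.05765141] 13.1
((569.1156005859375, 48.25079345703125), (213.90391540527344, 304.05731201171875), 6.67920446395874)
top [293 195  25  13 105] [568. -22.  50.]
top {'orange': (33, np.float64(294.5), np.float64(191.2), (np.int64(292), np.int64(297), np.int64(188), np.int64(194)), array([598.8,   2. ,  75. ])), 'red': (23, np.float64(322.6), np.float64(202.6), (np.int64(320), np.int64(325), np.int64(201), np.int64(204)), array([569.1, -79.2,  45. ])), 'green': (22, np.float64(293.4), np.float64(184.3), (np.int64(292), np.int64(295), np.int64(182), np.int64(187)), array([622.1,   4.8,  45. ]))}
side [235 180  12   5  41] [463. 191.  50.]
side [325 180  10  11  44] [732. 146.  50.]
side {'orange': (1, np.float64(292.0), np.float64(219.0), (np.int64(292), np.int64(292), np.int64(219), np.int64(219)), array([595.3,   3.2,  75. ])), 'green': (14, np.float64(300.1), np.float64(225.3), (np.int64(297), np.int64(304), np.int64(224), np.int64(226)), array([617.8,   2.7,  45. ]))}
```

The top view puts the knob at station (22.6, -48.8), which is the slot's end, and the gripper is clear. Handing in.

```bash
python3 -c "
from plant import robot
print(robot.sign_off())"
```

```text
the job is handed in; nothing more can be done
None
```

The knob was pushed along the long leg to the corner, then along the short leg to the end stop at the green mark, and the job is handed in at about 13 s; the top camera puts it within about 1 mm of the slot's end, the gripper is clear, and I did not re-measure the specimens or other bench items afterwards.

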